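# Put the forming blocks back in their nests

## Task

Clear up the jeweller's bench: put each of the four loose forming blocks back into the felt-lined wooden nest of its own shape - the steel cube in the square nest, the round brass die in the round one, the aluminium mould frame in the oblong one and the wooden hexagon in the hexagonal one. Each must lie flat on the felt inside the rim, right way up and let go, and the red-lidded tin and the black loupe must stay where they stand.

Things in the scene. Friction and masses are not known exactly. Their poses are not given: they have to be found in the camera images.
- cube_block: Bright steel doming block: a cube 40 x 40 x 40 mm with round dark dimples on top, about 0.5 kg. Loose, stands upright on the bench at the start. Origin: centre of the underside, z up. x and y are normal to the side faces. Belongs in the square nest.
- round_die: Brass disc-cutter die: a round block 54 mm in diameter and 28 mm high with black holes of growing size on top, about 0.5 kg. Loose, stands upright on the bench at the start. Origin: centre of the underside, z up. Belongs in the round nest.
- mould_frame: Aluminium mould frame: an open rectangular frame 76 mm long (its x) x 50 mm wide (its y) x 26 mm high, walls 10 mm thick, through opening 56 x 30 mm, about 0.14 kg. Loose, stands upright on the bench at the start. Origin: centre of the underside, z up. Belongs in the oblong nest, long side along the nest's long side (either way round).
- hex_block: Dark wooden ring-holding block: a regular hexagonal prism 46 mm across flats, 53 mm across corners, 34 mm high, black hole on top, about 0.06 kg. Loose, stands upright on the bench at the start. Origin: centre of the underside, z up. Its x axis is normal to a flat (flats every 60 degrees). Belongs in the hexagonal nest.
- square_nest: Square wooden nest with red felt; recess 56 x 56 mm, outside 72 x 72 mm. Fixed to the bench, pale wood rim 8 mm wide whose top is 9 mm above the bench; flat felt floor 3 mm above the bench (recess 6 mm deep). Origin: centre of its underside, at bench height; z up. x and y are normal to the recess walls.
- round_nest: Round wooden nest with blue felt; recess 70 mm in diameter, outside 86 mm. Fixed to the bench, pale wood rim 8 mm wide whose top is 9 mm above the bench; flat felt floor 3 mm above the bench (recess 6 mm deep). Origin: centre of its underside, at bench height; z up. 
- oblong_nest: Oblong wooden nest with white felt; recess 92 mm (its x) x 66 mm (its y), outside 108 x 82 mm. Fixed to the bench, pale wood rim 8 mm wide whose top is 9 mm above the bench; flat felt floor 3 mm above the bench (recess 6 mm deep). Origin: centre of its underside, at bench height; z up. 
- hex_nest: Hexagonal wooden nest with yellow felt; recess 62 mm across flats, outside 78 mm across flats. Fixed to the bench, pale wood rim 8 mm wide whose top is 9 mm above the bench; flat felt floor 3 mm above the bench (recess 6 mm deep). Origin: centre of its underside, at bench height; z up. Its x axis is normal to a wall (walls every 60 degrees).
- flux_tin: Bystander: white round tin with a red lid, 44 mm in diameter, 42 mm high, loose. Origin: centre of the underside.
- loupe: Bystander: black eye loupe standing on its narrow end, 36 mm in diameter at the top, 26 mm high, loose. Origin: centre of the underside.
Things that resemble listed ones, but are neither listed nor needed, are in the scene too. Several things have the shape of the mould_frame; the one meant has the colours described above.

How it is judged:
By the outcome, as a careful person would: the job done as asked, in the order asked, and still so for the second after the job is handed in, with the robot touching nothing.
It also fails if it takes over 122 s, if anything falls off the work surface, if the arm or the gripper's body presses on something with over 40 N, if the wrist force passes 120 N, or if a joint passes its speed limit or range.

## Robot

A 6-joint arm with a two-finger parallel gripper is mounted at the origin on the work surface. World frame = base frame: x ahead of the robot, y to its left, z up, the work surface at z = 0. Lengths are in m, angles in rad, forces in N, time in s.
With the tool pointing down it reaches from about 0.35 to 0.975 m from the base axis. Payload 4.9 kg.
Tool frame: the origin (TCP) lies on the centre line of the jaws, within the pads' length; the fingertips stand manip.tip_reach ahead of it and the grasp point (between the pads) is the TCP (manip.tip_reach is the distance from the TCP to the fingertips, in m); z points along the fingers, y is the line along which they close (so a half turn about z gives the same grasp; the last joint's range is limited). The gripper opens to 85 mm and grips with 20 to 120 N. Pads are 22 mm wide; open, the fingers measure 114 mm over their backs; the gripper's body (76 mm by 85 mm) begins 54 mm behind the grasp point. The pads swing forward as they close: fully open they stand 13 mm farther back than shut.
Start: joints at [-1.266, 0.053, 1.613, -0, 1.476, -0.119], TCP at [0.257, -0.57, 0.217] pointing down, gripper open.
Joint ranges: [-3.01, 3.01], [-1.01, 2.22], [0.06, 2.58], [-1.02, 4.17], [0.09, 2.62], [-3.14, 3.14]. Speed limits (rad/s): [2.57, 2.57, 3.14, 3.14, 3.14, 3.14].

## Interface

Orientations are given as a unit quaternion [w, x, y, z].
In Python, from plant import manip gives the robot as it stands. The module is installed in compiled form; this text tells all that it offers.
- The arm moves only by the tool move_arm, never from a script. Its argument "rows" is a list of rows, each a list of 7 numbers: the shift along the tool's x, y, z in cm, then the turn, a rotation vector about the tool's x, y, z in degrees, then the opening, from -1 (shut) to 1 (fully open). In form: [[tx, ty, tz, ax, ay, az, jaw], ...]. A call has 1 to 20 rows; each row shifts and turns the commanded pose from where the row before left it, along the tool's axes as they then stand; what a row does not reach is not made up. A row lasts 1/12 s, in which the tool goes at most 41.7 mm and 7.16 degrees, less where a joint would pass 70% of its speed; a pose out of reach is approached as far as the arm can. A call is refused whole if a number of a shift passes 4.17 or a number of a turn 7.16, either way. A call with a gripper value outside its range is refused whole. The fingers move at their own pace and stop on an object; the grip force is fixed at half the most. Time passes only in rows, so rows that do not move let the fingers close. It gives the time, the measured TCP pose, the force, the opening and the grip force at its end, in the units of the state.
- manip.state(): the state, without advancing time (a new reading comes with each control period).
- manip.grab_frame(name): name is "scene" or "top"; returns a dict with "img" (400x640x3 uint8, blue, green, red), "mtx" (3x3 intrinsics, pixels), "R" (3x3) and "t" (3): a world point X has camera coordinates R X + t. Camera axes: x right, y down, z forward; pixel columns grow to the right and rows downward; lengths in m; the calibration is good to about 2 mm. A picture is of the moment at which its call begins. There is no depth.
- manip.job_done(): hands the job in; it is judged then, once.
The state is a dict: "time": time; "joint_pos": joint angles; "joint_vel": joint speeds; "joint_efforts": joint torques, N m; "tool_pos": TCP position; "tool_rot": TCP orientation; "contact_force": force on the tool from outside, world axes, zero at the start; "ft_torque": the same for the moment, N m; "gripper_width": opening from 0.0 (shut) to 1.0 (fully open); "grasp_force": force on a finger pad.
Only numpy, scipy, OpenCV 4.12 (cv2) and the standard library are available. Lean on these libraries where they do the work, as an engineer would, in place of code of your own. Each camera call takes 0.05 s, during which the arm holds its last target. There are 200 camera calls.

## Working session

There is one attempt and no reset: what is moved stays moved. The work goes in short steps, Python scripts to look and compute and a tool call to move; the robot and the scene stay as the last step left them, time stands still between calls to the robot, and variables do not carry over. Pictures are saved under pics/ and viewed, at most 14 in all, crops included, and the job is handed in when it is done.

Besides the shell and the picture viewer there is one more tool, called after "Request:" as name([rows], argument=value, ...), one row to a line, values as JSON. move_arm: Moves the arm, as the interface text tells. Its arguments: {"type":"object","properties":{"rows":{"type":"array","items":{"type":"array","items":{"type":"number"}}}},"required":["rows"]}

```bash
mkdir -p pics
python3 - <<'E'
from plant import manip
import cv2,pickle
print(manip.state(), manip.tip_reach)
for n in("top","scene"):
    f=manip.grab_frame(n); cv2.imwrite(f"pics/{n}0.png",f["img"]); pickle.dump(f,open(f"{n}0.pkl","wb")); print(n,f["mtx"].tolist(),f["R"].tolist(),f["t"].tolist())
E
```

```text
{'time': 0.0, 'joint_pos': array([-1.26597863e+00,  5.33311568e-02,  1.61431116e+00,  7.63261293e-06,
        1.47600922e+00, -1.18981330e-01]), 'joint_vel': array([ 5.62750511e-04,  8.56600034e-04,  2.02025356e-03,  1.16180864e-03,
        4.13161057e-04, -4.76908263e-05]), 'joint_efforts': array([ 7.21324377e-04, -3.93685341e+01, -3.70173061e+01, -1.44843816e-04,
        6.96506948e-03, -1.05076012e-06]), 'tool_pos': array([ 0.25682951, -0.56906664,  0.21576874]), 'tool_rot': array([-1.02535086e-03,  9.77632737e-01,  2.10316837e-01, -9.17336196e-05]), 'contact_force': array([-0.26242337,  0.42609589, -0.16603515]), 'ft_torque': array([ 0.02001415, -0.00569117, -0.0123355 ]), 'grasp_force': 0.0, 'gripper_width': 0.9980423060059936} 0.019
top [[485.3284508740425, 0.0, 317.8969391955587], [0.0, 485.3284508740425, 200.71171667997464], [0.0, 0.0, 1.0]] [[-0.02057542341376399, -0.9997820990392804, 0.0035222708520444984], [-0.9783036981899225, 0.01940672033684586, -0.2062650074871854], [0.20615170641851482, -0.007689840465073738, -0.9784898263622142]] [-0.00414721205236266, 0.4923260368893149, 1.1478000596522537]
scene [[387.0095669923523, 0.0, 315.3799766499366], [0.0, 387.0095669923523, 196.56714078019124], [0.0, 0.0, 1.0]] [[0.72450034941915, 0.6892395423020606, 0.0069352014228851785], [0.4607338084122287, -0.476771924129161, -0.7486073003572308], [-0.5126632437355866, 0.5455615324502122, -0.6629773848579473]] [-0.36261140717674717, -0.21743165826219601, 1.1630496514229982]
```

View pics/top0.png

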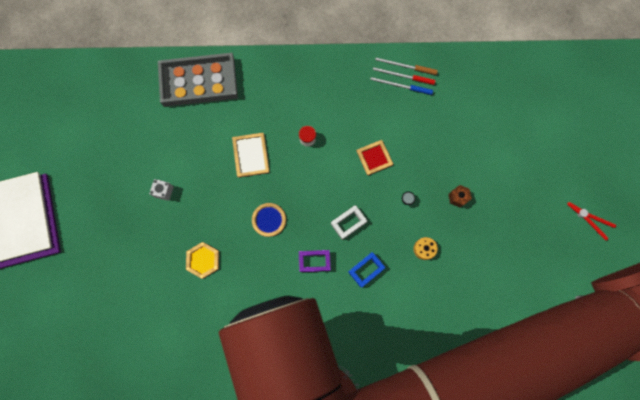

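View pics/scene0.png

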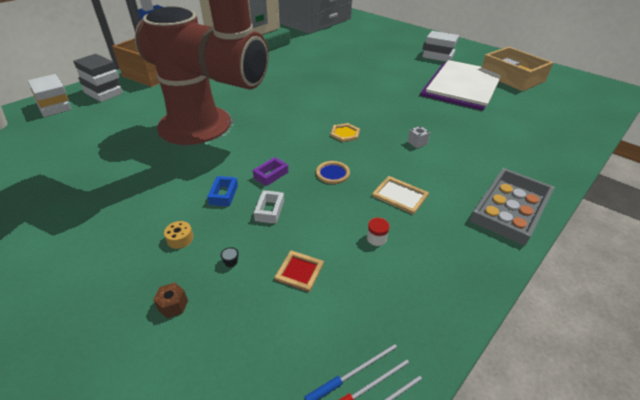

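The top view shows the cube at (161,188), aluminium frame at (349,222), die at (426,248), hexagon at (461,196). The nests are oblong (251,155), round (268,219), hex (202,260) and square (375,157), with the tin at (307,135) and the loupe at (408,199). The blue and purple frames are decoys.

```bash
cat > h.py <<'E'
import cv2,pickle,numpy as np
def ray(f,uv,z):
    uv=np.asarray(uv,float).reshape(-1,2); d=np.c_[uv,np.ones(len(uv))]@np.linalg.inv(f["mtx"]).T@f["R"]
    c=-f["R"].T@f["t"]; return (c+d*((z-c[2])/d[:,2])[:,None])[:,:2]
def px(f,X):
    p=f["R"]@np.asarray(X,float)+f["t"]; p=f["mtx"]@p; return p[:2]/p[2]
def blobs(f,lo,hi,amin=30):
    m=cv2.inRange(cv2.cvtColor(f["img"],cv2.COLOR_BGR2HSV),lo,hi)
    cs,_=cv2.findContours(m,cv2.RETR_EXTERNAL,cv2.CHAIN_APPROX_NONE)
    return [c for c in cs if cv2.contourArea(c)>amin]
def meas(f,c,z):
    p=ray(f,c,z); r=cv2.minAreaRect((p*1000).astype(np.float32))
    return np.round(r[0],1),np.round(r[1],1),round(r[2],1)
E
python3 - <<'E'
from h import *
for n,(x0,y0,x1,y1) in dict(top=(140,120,490,290)).items():
    f=pickle.load(open(n+"0.pkl","rb"))
    cv2.imwrite("pics/crop.png",cv2.resize(f["img"][y0:y1,x0:x1],None,fx=2.28,fy=2.28,interpolation=cv2.INTER_CUBIC))
    hsv=cv2.cvtColor(f["img"],cv2.COLOR_BGR2HSV)
    for p in [(251,155),(268,219),(202,260),(375,157),(235,150),(161,180),(337,228),(426,256),(455,203),(307,135),(300,200),(172,192)]: print(p,hsv[p[1],p[0]])
    print("felt white",[meas(f,c,.003) for c in blobs(f,(0,0,150),(179,60,255)) if True][:12])
    for nm,lo,hi,z in [("blue",(105,150,60),(130,255,255),.003),("yellow/brass",(16,100,90),(32,255,255),.003),("red",(0,180,60),(6,255,255),.003)]:
        for c in blobs(f,lo,hi): print(nm,c.mean(0).round(),meas(f,c,z))
    print("nongreen")
    m=cv2.bitwise_not(cv2.inRange(hsv,(60,80,0),(95,255,255)))
    cs,_=cv2.findContours(m,cv2.RETR_EXTERNAL,cv2.CHAIN_APPROX_NONE)
    for c in cs:
        if 60<cv2.contourArea(c)<3000: print(c.mean(0).round(),cv2.contourArea(c),meas(f,c,.009))
E
```

```text
(251, 155) [ 25  12 239]
(268, 219) [116 221 148]
(202, 260) [ 25 239 240]
(375, 157) [179 229 175]
(235, 150) [ 20 132 199]
(161, 180) [ 73  58 144]
(337, 228) [ 48   6 217]
(426, 256) [ 19 183 197]
(455, 203) [ 12 163  47]
(307, 135) [  1 234 170]
(300, 200) [ 73 134 118]
(172, 192) [74 97 63]
felt white [(array([  45.6, -268.4]), array([68.9, 11.9]), 28.6), (array([ 458.4, -695.1]), array([16.5, 19.6]), 57.7), (array([447.3, -90.6]), array([52.4, 80.2]), 33.7), (array([544.6, 396. ]), array([41.6, 41.1]), 74.6), (array([481. , 748.1]), array([206.4, 125.2]), 14.1), (array([630.3, 160. ]), array([90.6, 64.6]), 7.9), (array([ 826.9, -216.9]), array([105.6,   5.3]), 74.4), (array([839.8, 356.4]), array([26.8, 24.3]), 2.1), (array([844.8, 305.2]), array([26.8, 24.4]), 1.6), (array([850.3, 254.9]), array([26.6, 26.6]), 61.1), (array([ 884.7, -233.4]), array([106.6,   5.4]), 74.6), (array([1005.8,  800. ]), array([52.9, 36.9]), 69.6)]
blue [[367. 270.]] (array([ 324.5, -132.6]), array([52.4, 79.8]), 37.8)
blue [[268. 219.]] (array([456. , 112.6]), array([58.7, 59.7]), 89.7)
blue [[421. 
[... 1510 characters left out ...]
 , -712.1]), array([133.6,  54.1]), 42.6)
[[408. 198.]] 114.5 (array([ 503.7, -245.6]), array([30.8, 31.7]), 86.8)
[[460. 196.]] 359.5 (array([ 505.7, -378.9]), array([49.9, 62.5]), 42.6)
[[161. 189.]] 347.0 (array([539.4, 387.5]), array([57.8, 47.2]), 74.7)
[[374. 157.]] 823.0 (array([ 614.8, -164.3]), array([78.7, 79.4]), 21.4)
[[250. 155.]] 1361.5 (array([628.5, 159.7]), array([115.4,  88.9]), 7.8)
[[307. 135.]] 301.5 (array([677.3,  10.7]), array([47.5, 58.2]), 88.9)
[[402.  85.]] 207.5 (array([ 817.2, -245.6]), array([171.3,  16.2]), 73.7)
[[405.  75.]] 246.5 (array([ 844.7, -254.9]), array([173.3,  20.7]), 74.8)
[[406.  65.]] 230.0 (array([ 873.2, -261.8]), array([172.9,  19.9]), 75.2)
```

View pics/crop.png

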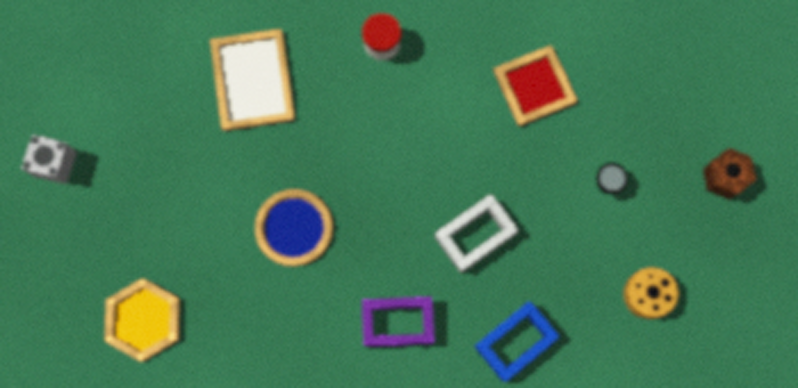

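Run:
```python
from h import *
T=pickle.load(open("top0.pkl","rb"));S=pickle.load(open("scene0.pkl","rb"))
g={"cube":((161,189),(.545,.39),.04),"die":((426,248),(.372,-.28),.028),"frame":((349,222),(.446,-.091),.026),"hex":((460,196),(.503,-.379),.034)}
for k,(uv,xy,h) in g.items():
    for n,f in (("top",T),("scene",S)):
        hsv=cv2.cvtColor(f["img"],cv2.COLOR_BGR2HSV)
        u=px(f,(*xy,h/2))
        m=cv2.bitwise_not(cv2.inRange(hsv,(60,80,0),(95,255,255)))
        cs,_=cv2.findContours(m,cv2.RETR_EXTERNAL,cv2.CHAIN_APPROX_NONE)
        c=max((c for c in cs if 60<cv2.contourArea(c)<3000 and np.linalg.norm(c.mean(0)-u)<15),key=cv2.contourArea)
        M=cv2.moments(cv2.convexHull(c)); ce=(M["m10"]/M["m00"],M["m01"]/M["m00"])
        print(k,n,"sil centre@h/2",(ray(f,ce,h/2)*1000).round(1))
    
for f,lo,hi,h,k in [(T,(0,0,125),(179,70,255),.026,"frame"),(T,(0,0,125),(179,60,255),.04,"cube"),(S,(0,0,150),(179,70,255),.026,"frameS"),(S,(0,0,150),(179,60,255),.04,"cubeS")]:
    for c in blobs(f,lo,hi):
        u=px(f,(*g[k.rstrip("S")][1],h))
        if np.linalg.norm(c.mean(0)-u)<15: print(k,meas(f,c,h))
def crop(f,xy,h):
    u=px(f,(*xy,h)).astype(int); return cv2.resize(f["img"][u[1]-24:u[1]+24,u[0]-24:u[0]+24],(380,380),interpolation=cv2.INTER_CUBIC),u-24
a,oa=crop(T,g["hex"][1],.02);b,ob=crop(S,g["hex"][1],.02);print(oa,ob)
cv2.imwrite("pics/hex.png",np.hstack([a,b]))
```

```text
cube top sil centre@h/2 [[536.4 384.3]]
cube scene sil centre@h/2 [[534.7 381.9]]
die top sil centre@h/2 [[ 373.7 -280.6]]
die scene sil centre@h/2 [[ 373.5 -282.4]]
frame top sil centre@h/2 [[444.3 -90.6]]
frame scene sil centre@h/2 [[444.2 -94.3]]
hex top sil centre@h/2 [[ 505.  -376.7]]
hex scene sil centre@h/2 [[ 505.2 -378.6]]
frame (array([442.9, -88.8]), array([52.9, 81.2]), 34.3)
cube (array([535.2, 383.6]), array([41.2, 41.7]), 74.7)
frameS (array([444.2, -92.2]), array([52. , 76.9]), 33.9)
[437 172] [144 274]
```

View pics/hex.png

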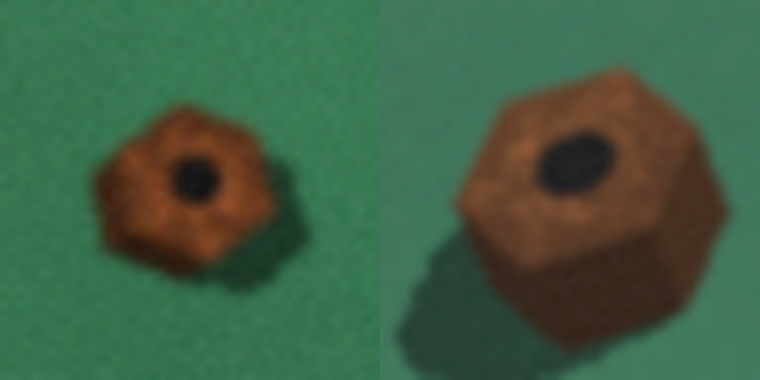

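The crops show the wooden hexagon's top face clearly. In the scene crop its corners are at about (122,103), (242,67), (316,127), (275,237), (148,268) and (78,205), with the hole at (195,162). In the top crop the hole is at (195,180).

```bash
cat >> h.py <<'E'
def go(x,y,z,yaw,nmin=1):
    "print move from the current pose to target (m, deg) in tool axes; yaw = heading of tool x, mod 180"
    from plant import manip
    from scipy.spatial.transform import Rotation as R
    s=manip.state(); q=s["tool_rot"]; A=R.from_quat([q[1],q[2],q[3],q[0]])
    tx=A.as_matrix()[:,0]; cur=np.degrees(np.arctan2(tx[1],tx[0]))
    d=(yaw-cur+90)%180-90; B=R.from_euler("z",cur+d,degrees=True)*R.from_euler("x",180,degrees=True)
    dt=A.inv().apply(np.array([x,y,z])-s["tool_pos"])*100; rv=np.degrees((A.inv()*B).as_rotvec())
    print("t",round(s["time"],2),"pos",s["tool_pos"].round(4),"yaw",cur.round(1),"w",round(s["gripper_width"],3),"F",s["contact_force"].round(1),"grip",round(s["grasp_force"],1))
    print(" shift cm",dt.round(2),"rotvec",rv.round(2))
    Rz=R.from_rotvec(rv,degrees=True)
    print(" shift after turning",(Rz.inv().apply(dt)).round(2))
E
python3 - <<'E'
from h import *
T=pickle.load(open("top0.pkl","rb"));S=pickle.load(open("scene0.pkl","rb"))
p=ray(S,np.array([(122,103),(242,67),(316,127),(275,237),(148,268),(78,205)])/7.917+[144,274],.034)*1000
c=p.mean(0);d=p-c;a=np.degrees(np.arctan2(d[:,1],d[:,0]))
print(c,np.linalg.norm(d,axis=1).round(1),(a%60).round(1))
print(ray(S,np.array([195,162])/7.917+[144,274],.034)*1000,ray(T,np.array([195,180])/7.917+[437,172],.034)*1000)
go(.535,.383,.2,74.7);
E
```

```text
[ 507.89599429 -378.11577955] [27.1 26.5 25.6 28.1 25.7 25.1] [6.  7.8 7.4 4.3 6.2 6.9]
[[ 506.54870434 -377.87259438]] [[ 503.98526293 -376.18254466]]
t 0.1 pos [ 0.2569 -0.5691  0.2159] yaw 24.3 w 0.998 F [ 0.2 -0.8 -0. ] grip 0.0
 shift cm [ 64.51 -75.35   1.74] rotvec [ -0.09  -0.06 -50.42]
 shift after turning [99.18  1.7   1.59]
```

Request:
move_arm([
  [2.4,-2.8,0,0,0,0,1],
  [2.4,-2.8,0,0,0,0,1],
  [2.4,-2.8,0,0,0,0,1],
  [2.4,-2.8,0,0,0,0,1],
  [2.4,-2.8,0,0,0,0,1],
  [2.4,-2.8,0,0,0,0,1],
  [2.4,-2.8,0,0,0,0,1],
  [2.4,-2.8,0,0,0,0,1],
  [2.4,-2.8,0,0,0,0,1],
  [2.4,-2.8,0,0,0,0,1],
  [2.4,-2.8,0,0,0,0,1],
  [2.4,-2.8,0,0,0,0,1],
  [2.4,-2.8,0,0,0,0,1],
  [2.4,-2.8,0,0,0,0,1],
  [2.4,-2.8,0,0,0,0,1],
  [2.4,-2.8,0,0,0,0,1],
  [2.4,-2.8,0,0,0,0,1],
  [2.4,-2.8,0,0,0,0,1],
  [2.4,-2.8,0,0,0,0,1],
  [2.4,-2.8,0,0,0,0,1],
])

```text
time: 1.77
tool_pos: [0.4641, 0.1402, 0.2166]
tool_rot: [0.0, 0.978, 0.211, -0.0]
contact_force: [0.8, -0.3, -0.3]
gripper_width: 0.998
grasp_force: 0.0
```

```bash
python3 -c "
from h import *
go(.535,.3833,.12,74.7)"
```

```text
t 1.77 pos [0.4641 0.1402 0.2166] yaw 24.3 w 0.998 F [ 0.8 -0.3 -0.3] grip 0.0
 shift cm [ 16.48 -19.24   9.66] rotvec [-0.000e+00  2.000e-02 -5.039e+01]
 shift after turning [25.32  0.43  9.66]
```

Request:
move_arm([
  [2.4,-2.8,0,0,0,0,1],
  [2.4,-2.8,0,0,0,0,1],
  [2.4,-2.8,0,0,0,0,1],
  [2.4,-2.8,0,0,0,0,1],
  [2.4,-2.8,0,0,0,0,1],
  [2.4,-2.8,0,0,0,0,1],
  [2.0,-2.4,0,0,0,0,1],
  [0,0,1.2,0,0,-6.3,1],
  [0,0,1.2,0,0,-6.3,1],
  [0,0,1.2,0,0,-6.3,1],
  [0,0,1.2,0,0,-6.3,1],
  [0,0,1.2,0,0,-6.3,1],
  [0,0,1.2,0,0,-6.3,1],
  [0,0,1.2,0,0,-6.3,1],
  [0,0,1.2,0,0,-6.3,1],
  [0,0,0,0,0,0,1],
])

```text
time: 3.1
tool_pos: [0.5327, 0.3794, 0.117]
tool_rot: [-0.0, 0.795, 0.607, -0.003]
contact_force: [-0.1, 0.2, -0.2]
gripper_width: 1.002
grasp_force: 0.0
```

```bash
python3 -c "
from h import *
go(.535,.3833,.029,74.7)"
```

```text
t 3.1 pos [0.5327 0.3794 0.117 ] yaw 74.8 w 1.002 F [-0.1  0.2 -0.2] grip 0.0
 shift cm [0.48 0.16 8.79] rotvec [-0.27  0.26  0.08]
 shift after turning [0.44 0.12 8.8 ]
```

Descend, close, and lift a little.

Request:
move_arm([
  [0.4,0.1,2,0,0,0,1],
  [0,0,2,0,0,0,1],
  [0,0,2,0,0,0,1],
  [0,0,1.6,0,0,0,1],
  [0,0,0.8,0,0,0,1],
  [0,0,0.4,0,0,0,1],
  [0,0,0,0,0,0,0],
  [0,0,0,0,0,0,-1],
  [0,0,0,0,0,0,-1],
  [0,0,0,0,0,0,-1],
  [0,0,0,0,0,0,-1],
  [0,0,0,0,0,0,-1],
  [0,0,0,0,0,0,-1],
  [0,0,0,0,0,0,-1],
])

```text
time: 4.27
tool_pos: [0.5369, 0.3843, 0.0332]
tool_rot: [0.0, 0.795, 0.607, 0.0]
contact_force: [-0.2, -0.8, -0.6]
gripper_width: -0.003
grasp_force: 0.0
```

```bash
python3 -c "
from h import *
go(.6155,-.1648,.13,21.3)"
```

```text
t 4.27 pos [0.5369 0.3843 0.0332] yaw 74.7 w -0.003 F [-0.2 -0.8 -0.6] grip 0.0
 shift cm [-50.88  22.09  -9.69] rotvec [ 0.000e+00 -2.000e-02  5.338e+01]
 shift after turning [-12.62  54.01  -9.68]
```

The jaws shut on nothing, so I look.

Run:
```python
from h import *
from plant import manip
out=[]
for n in("top","scene"):
    f=manip.grab_frame(n); pickle.dump(f,open(n+"1.pkl","wb")); u=px(f,(.536,.384,.05)).astype(int); print(n,u)
    x,y=max(u[0]-60,0),max(u[1]-60,0); out.append(cv2.resize(f["img"][y:y+120,x:x+120],(400,400),interpolation=cv2.INTER_CUBIC)); print(x,y)
cv2.imwrite("pics/c1.png",np.hstack(out))
```

```text
top [157 186]
97 126
scene [421 127]
361 67
```

View pics/c1.png

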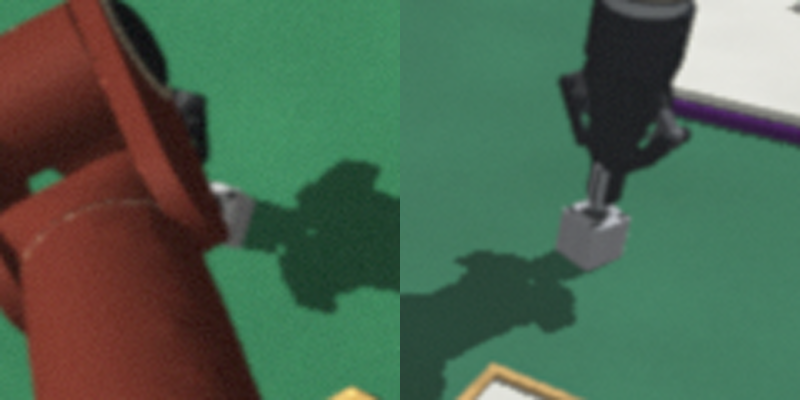

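Run:
```python
from h import *
from plant import manip
S0=pickle.load(open("scene0.pkl","rb"));S=pickle.load(open("scene1.pkl","rb"))
for z in(.0,.014,.033,.04,.06,.1): print(z,px(S,(.5369,.3843,z)).round(1))
for f in(S0,S):
    print([ (c.reshape(-1,2).min(0),c.reshape(-1,2).max(0)) for c in blobs(f,(0,0,110),(179,75,255),20) if np.linalg.norm(c.mean(0)-[419,135])<25])
a=[cv2.resize(f["img"][100:160,390:450],(400,400),interpolation=cv2.INTER_CUBIC) for f in (S0,S)]
cv2.imwrite("pics/c2.png",np.hstack(a)); s=manip.state();print(s["joint_pos"],s["gripper_width"],s["grasp_force"])
```

```text
0.0 [418.1 142.5]
0.014 [419.  138.3]
0.033 [420.3 132.5]
0.04 [420.7 130.4]
0.06 [422.1 124. ]
0.1 [424.9 110.9]
[(array([410, 126], dtype=int32), array([429, 136], dtype=int32))]
[(array([419, 128], dtype=int32), array([429, 143], dtype=int32))]
[ 5.08536018e-01  3.02239589e-01  1.65452897e+00 -1.35903487e-05
  1.18483305e+00  7.75926184e-01] -0.0011881817198212098 0.0
```

View pics/c2.png

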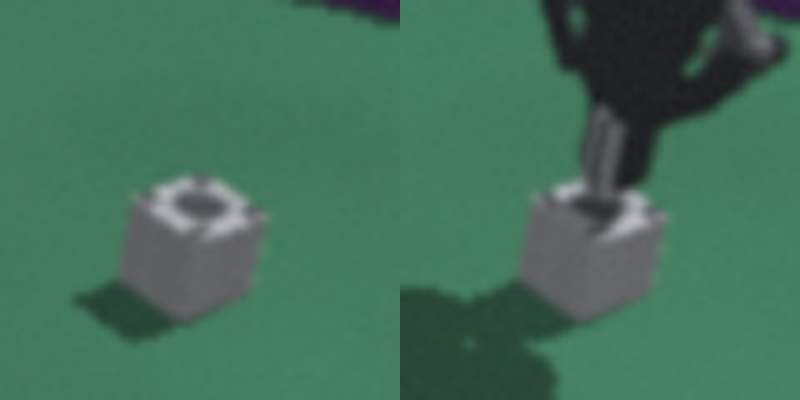

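The cube hasn't moved. The shut fingertips hover just above its top, at scene pixel (420,129), so they are at z≈0.044. That is about 30 mm higher than the reported TCP implies. I'll open, go lower in small steps and watch the force.

Request:
move_arm([
  [0,0,0,0,0,0,1],
  [0,0,0,0,0,0,1],
  [0,0,0,0,0,0,1],
  [0,0,0,0,0,0,1],
  [0,0,0,0,0,0,1],
  [0,0,0.5,0,0,0,1],
  [0,0,0.5,0,0,0,1],
  [0,0,0.5,0,0,0,1],
  [0,0,0.4,0,0,0,1],
  [0,0,0,0,0,0,1],
  [0,0,0,0,0,0,1],
])

```text
time: 5.28
tool_pos: [0.5364, 0.3839, 0.0132]
tool_rot: [-0.0, 0.795, 0.607, -0.001]
contact_force: [-0.1, 0.6, 0.3]
gripper_width: 1.001
grasp_force: 0.0
```

Run:
```python
from h import *
from plant import manip
go(.5355,.3833,.013,74.7)
f=manip.grab_frame("scene"); pickle.dump(f,open("scene2.pkl","wb"))
cv2.imwrite("pics/c3.png",cv2.resize(f["img"][80:160,380:460],(560,560),interpolation=cv2.INTER_CUBIC))
```

```text
t 5.28 pos [0.5364 0.3839 0.0132] yaw 74.7 w 1.001 F [-0.1  0.6  0.3] grip 0.0
 shift cm [-0.09 -0.07  0.02] rotvec [-0.05  0.05 -0.02]
 shift after turning [-0.09 -0.07  0.02]
```

View pics/c3.png

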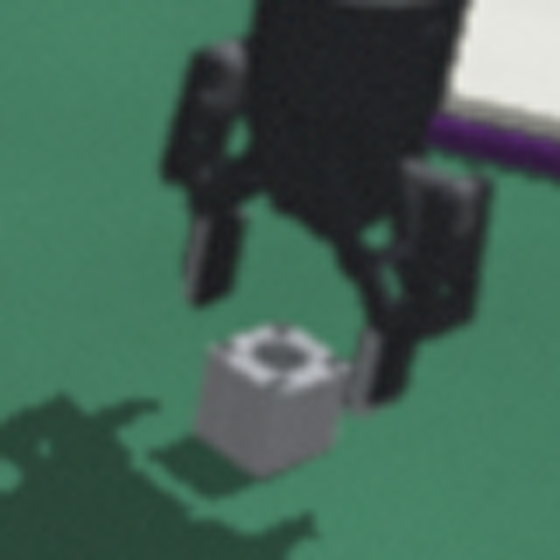

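The open tips are at scene pixels (409,123) and (434,138), with their midpoint over the cube. They stand at z≈0.04, so the actual height is about 30 mm above the reading. I'll go 1.8 cm lower and grip.

Request:
move_arm([
  [0,0,0.6,0,0,0,1],
  [0,0,0.6,0,0,0,1],
  [0,0,0.6,0,0,0,1],
  [0,0,0,0,0,0,1],
  [0,0,0,0,0,0,-1],
  [0,0,0,0,0,0,-1],
  [0,0,0,0,0,0,-1],
  [0,0,0,0,0,0,-1],
  [0,0,0,0,0,0,-1],
  [0,0,0,0,0,0,-1],
  [0,0,0,0,0,0,-1],
  [0,0,-0.5,0,0,0,-1],
  [0,0,-0.5,0,0,0,-1],
  [0,0,0,0,0,0,-1],
])

```text
time: 6.5
tool_pos: [0.5365, 0.384, 0.0061]
tool_rot: [-0.0, 0.795, 0.607, -0.0]
contact_force: [-0.1, 0.4, -4.5]
gripper_width: 0.455
grasp_force: 62.6
```

Run:
```python
from h import *
from plant import manip
go(.6155,-.1648,.10,21.3)
f=manip.grab_frame("scene"); pickle.dump(f,open("scene3.pkl","wb"))
cv2.imwrite("pics/c4.png",cv2.resize(f["img"][80:160,380:460],(560,560),interpolation=cv2.INTER_CUBIC))
```

```text
t 6.5 pos [0.5365 0.384  0.0061] yaw 74.7 w 0.455 F [-0.1  0.4 -4.5] grip 62.6
 shift cm [-50.85  22.11  -9.38] rotvec [-1.000e-02  3.000e-02  5.338e+01]
 shift after turning [-12.58  54.    -9.39]
```

View pics/c4.png

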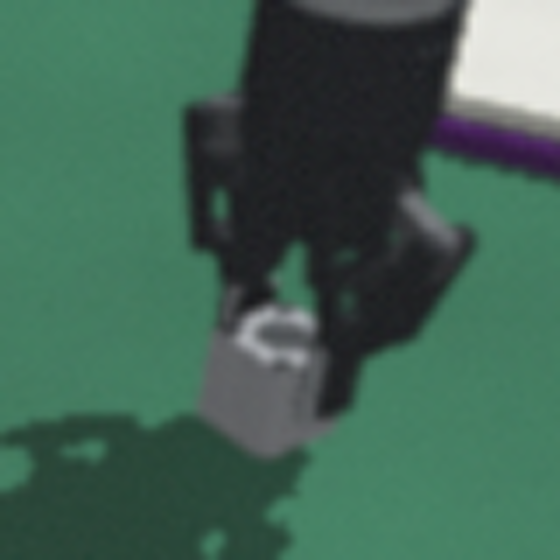

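The cube is gripped: opening 0.455, which is 39 mm, and a 4.5 N load. I'll lift, turn and carry it to the square nest.

Request:
move_arm([
  [0,0,-1.2,0,0,6.7,-1],
  [0,0,-1.2,0,0,6.7,-1],
  [0,0,-1.2,0,0,6.7,-1],
  [0,0,-1.2,0,0,6.7,-1],
  [0,0,-1.2,0,0,6.7,-1],
  [0,0,-1.2,0,0,6.7,-1],
  [0,0,-1.2,0,0,6.7,-1],
  [0,0,-1.2,0,0,6.7,-1],
  [-0.8,3.4,0,0,0,0,-1],
  [-0.8,3.4,0,0,0,0,-1],
  [-0.8,3.4,0,0,0,0,-1],
  [-0.8,3.4,0,0,0,0,-1],
  [-0.8,3.4,0,0,0,0,-1],
  [-0.8,3.4,0,0,0,0,-1],
  [-0.8,3.4,0,0,0,0,-1],
  [-0.8,3.4,0,0,0,0,-1],
  [-0.8,3.4,0,0,0,0,-1],
  [-0.8,3.4,0,0,0,0,-1],
  [-0.8,3.4,0,0,0,0,-1],
  [-0.8,3.4,0,0,0,0,-1],
])

```text
time: 8.22
tool_pos: [0.5933, -0.0326, 0.1013]
tool_rot: [-0.0, 0.983, 0.183, -0.001]
contact_force: [1.1, 0.5, -5.5]
gripper_width: 0.459
grasp_force: 62.7
```

Request:
move_arm([
  [-0.8,3.4,0,0,0,0,-1],
  [-0.8,3.4,0,0,0,0,-1],
  [-0.8,3.4,0,0,0,0,-1],
  [-0.6,2.8,0,0,0,0,-1],
  [0,0,2,0,0,0,-1],
  [0,0,2,0,0,0,-1],
  [0,0,2,0,0,0,-1],
  [0,0,0,0,0,0,-1],
  [0,0,0,0,0,0,-1],
])

```text
time: 8.97
tool_pos: [0.6108, -0.1624, 0.0397]
tool_rot: [-0.001, 0.983, 0.183, -0.002]
contact_force: [0.6, 0.1, -5.2]
gripper_width: 0.453
grasp_force: 62.8
```

Run:
```python
from h import *
from plant import manip
go(.6155,-.1648,-.0005,21.3)
f=manip.grab_frame("scene"); pickle.dump(f,open("scene4.pkl","wb"))
print(px(f,(.6155,-.1648,.009)))
cv2.imwrite("pics/c5.png",cv2.resize(f["img"][200:310,250:360],(550,550),interpolation=cv2.INTER_CUBIC))
```

```text
t 8.97 pos [ 0.6108 -0.1624  0.0397] yaw 21.1 w 0.453 F [ 0.6  0.1 -5.2] grip 62.8
 shift cm [0.37 0.41 4.02] rotvec [-0.2   0.21 -0.22]
 shift after turning [0.35 0.39 4.02]
[299.82725226 267.61450984]
```

View pics/c5.png

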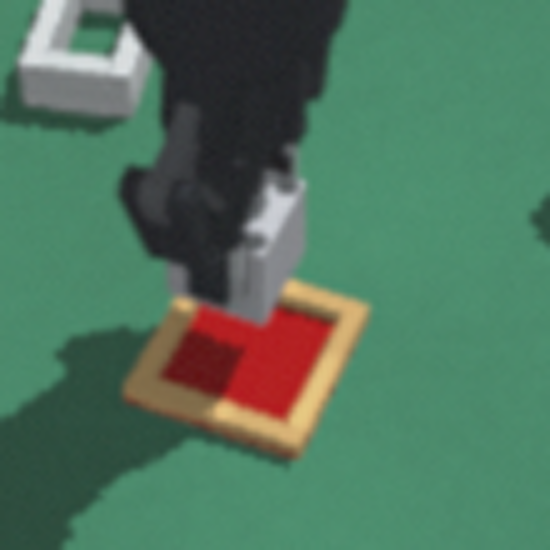

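Cube hangs aligned over the square nest, centre about (300,268). Lowering to about 1 mm above the felt.

Request:
move_arm([
  [0.35,0.4,0.5,0,0,0,-1],
  [0,0,1.0,0,0,0,-1],
  [0,0,1.0,0,0,0,-1],
  [0,0,0.8,0,0,0,-1],
  [0,0,0.3,0,0,0,-1],
  [0,0,0.3,0,0,0,-1],
  [0,0,0,0,0,0,-1],
  [0,0,0,0,0,0,-1],
])

```text
time: 9.68
tool_pos: [0.6175, -0.1656, 0.003]
tool_rot: [-0.0, 0.983, 0.183, -0.0]
contact_force: [0.4, -0.2, -5.3]
gripper_width: 0.459
grasp_force: 63.0
```

```bash
python3 -c "
from h import *
go(.6155,-.1648,-.0005,21.3)"
```

```text
t 9.68 pos [ 0.6175 -0.1656  0.003 ] yaw 21.1 w 0.459 F [ 0.4 -0.2 -5.3] grip 63.0
 shift cm [-0.16 -0.15  0.35] rotvec [-0.    0.   -0.22]
 shift after turning [-0.16 -0.15  0.35]
```

Request:
move_arm([
  [-0.15,-0.15,0.2,0,0,0,-1],
  [0,0,0.15,0,0,0,-1],
  [0,0,0,0,0,0,-1],
  [0,0,0,0,0,0,-1],
])

```text
time: 10.02
tool_pos: [0.6156, -0.1648, -0.0003]
tool_rot: [0.0, 0.983, 0.183, 0.0]
contact_force: [-0.1, -0.8, -4.6]
gripper_width: 0.458
grasp_force: 63.0
```

Request:
move_arm([
  [0,0,0,0,0,0,0.2],
  [0,0,0,0,0,0,1],
  [0,0,0,0,0,0,1],
  [0,0,0,0,0,0,1],
  [0,0,0,0,0,0,1],
  [0,0,-1,0,0,0,1],
  [0,0,-2,0,0,0,1],
  [0,0,-3,0,0,0,1],
  [0,0,-3,0,0,0,1],
  [0,0,0,0,0,0,1],
])

```text
time: 10.85
tool_pos: [0.6202, -0.1665, 0.0984]
tool_rot: [0.003, 0.983, 0.183, 0.006]
contact_force: [1.2, -0.4, 1.4]
gripper_width: 1.005
grasp_force: 0.0
```

Run:
```python
from h import *
go(.3735,-.2815,.05,21.3)
```

```text
t 10.85 pos [ 0.6202 -0.1665  0.0984] yaw 21.1 w 1.005 F [ 1.2 -0.4  1.4] grip 0.0
 shift cm [-27.2    1.81   4.59] rotvec [ 0.51 -0.55 -0.21]
 shift after turning [-27.16   1.76   4.84]
```

Request:
move_arm([
  [-3.35,0.25,0,0,0,0,1],
  [-3.35,0.25,0,0,0,0,1],
  [-3.35,0.25,0,0,0,0,1],
  [-3.35,0.25,0,0,0,0,1],
  [-3.35,0.25,0,0,0,0,1],
  [-3.35,0.25,0,0,0,0,1],
  [-3.35,0.25,0,0,0,0,1],
  [-3.35,0.25,0,0,0,0,1],
  [0,0,2,0,0,0,1],
  [0,0,2,0,0,0,1],
  [0,0,0,0,0,0,1],
  [0,0,0,0,0,0,1],
  [0,0,0,0,0,0,1],
])

```text
time: 11.93
tool_pos: [0.3733, -0.2801, 0.0506]
tool_rot: [0.001, 0.983, 0.183, 0.0]
contact_force: [0.5, -1.1, 0.7]
gripper_width: 0.998
grasp_force: 0.0
```

Run:
```python
from h import *
from plant import manip
go(.3735,-.2815,-.007,21.1)
T=manip.grab_frame("top");S=manip.grab_frame("scene")
a=cv2.resize(T["img"][120:200,335:415],(400,400),interpolation=cv2.INTER_CUBIC)
b=cv2.resize(S["img"][190:310,140:260],(400,400),interpolation=cv2.INTER_CUBIC)
cv2.imwrite("pics/c6.png",np.hstack([a,b]))
```

```text
t 11.93 pos [ 0.3733 -0.2801  0.0506] yaw 21.1 w 0.998 F [ 0.5 -1.1  0.7] grip 0.0
 shift cm [-0.03  0.13  5.76] rotvec [ 0.07 -0.03  0.01]
 shift after turning [-0.03  0.14  5.76]
```

View pics/c6.png

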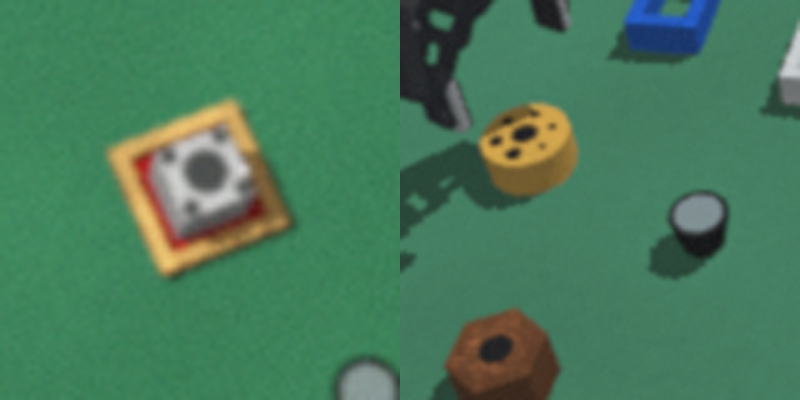

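The cube lies flat in the square nest. The die is at scene (165,238), between the open jaws. I'll grip it.

Request:
move_arm([
  [0,0.1,2,0,0,0,1],
  [0,0,2,0,0,0,1],
  [0,0,1.2,0,0,0,1],
  [0,0,0.5,0,0,0,1],
  [0,0,0,0,0,0,1],
  [0,0,0,0,0,0,-1],
  [0,0,0,0,0,0,-1],
  [0,0,0,0,0,0,-1],
  [0,0,0,0,0,0,-1],
  [0,0,0,0,0,0,-1],
  [0,0,0,0,0,0,-1],
])

```text
time: 12.95
tool_pos: [0.3741, -0.2816, -0.0055]
tool_rot: [0.001, 0.983, 0.183, 0.001]
contact_force: [-1.0, 1.5, 5.7]
gripper_width: 0.603
grasp_force: 63.4
```

```bash
python3 -c "
from h import *
go(.456,.1124,.08,21.1)"
```

```text
t 12.95 pos [ 0.3741 -0.2816 -0.0055] yaw 21.1 w 0.603 F [-1.   1.5  5.7] grip 63.4
 shift cm [ 21.82 -33.8   -8.6 ] rotvec [ 0.12 -0.07 -0.02]
 shift after turning [ 21.82 -33.81  -8.55]
```

Request:
move_arm([
  [0,0,-0.5,0,0,0,-1],
  [0,0,-1.0,0,0,0,-1],
  [0,0,-2.0,0,0,0,-1],
  [0,0,-2.5,0,0,0,-1],
  [0,0,-2.5,0,0,0,-1],
  [2.0,-3.0,0,0,0,0,-1],
  [2.0,-3.1,0,0,0,0,-1],
  [2.0,-3.1,0,0,0,0,-1],
  [2.0,-3.1,0,0,0,0,-1],
  [2.0,-3.1,0,0,0,0,-1],
  [2.0,-3.1,0,0,0,0,-1],
  [2.0,-3.1,0,0,0,0,-1],
  [2.0,-3.1,0,0,0,0,-1],
  [2.0,-3.1,0,0,0,0,-1],
  [2.0,-3.1,0,0,0,0,-1],
  [1.8,-2.9,0,0,0,0,-1],
  [0,0,2,0,0,0,-1],
  [0,0,1.5,0,0,0,-1],
  [0,0,0,0,0,0,-1],
  [0,0,0,0,0,0,-1],
])

```text
time: 14.62
tool_pos: [0.4532, 0.113, 0.0414]
tool_rot: [-0.0, 0.983, 0.183, -0.002]
contact_force: [-0.1, 0.2, -5.5]
gripper_width: 0.604
grasp_force: 64.8
```

Run:
```python
from h import *
from plant import manip
go(.456,.1124,-.0015,21.1)
T=manip.grab_frame("top");S=manip.grab_frame("scene");pickle.dump(T,open("topd.pkl","wb"));pickle.dump(S,open("scened.pkl","wb"))
u=px(S,(.456,.112,.05)).astype(int);print(u)
b=cv2.resize(S["img"][u[1]-40:u[1]+40,u[0]-40:u[0]+40],(560,560),interpolation=cv2.INTER_CUBIC)
cv2.imwrite("pics/c7.png",b)
```

```text
t 14.62 pos [0.4532 0.113  0.0414] yaw 21.1 w 0.604 F [-0.1  0.2 -5.5] grip 64.8
 shift cm [0.25 0.16 4.29] rotvec [-0.05  0.2  -0.  ]
 shift after turning [0.24 0.16 4.29]
[333 156]
```

View pics/c7.png

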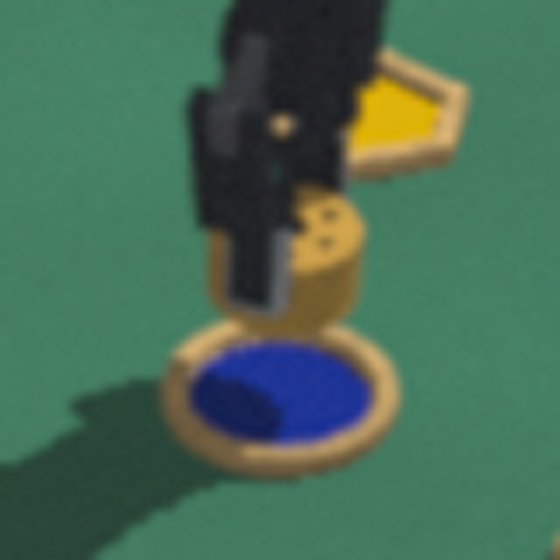

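The die hangs upright above the round nest, with its tips about 8 mm above its underside at crop (262,312). Lowering.

Request:
move_arm([
  [0.15,0.1,1,0,0,0,-1],
  [0,0,1,0,0,0,-1],
  [0,0,1,0,0,0,-1],
  [0,0,0.7,0,0,0,-1],
  [0,0,0.3,0,0,0,-1],
  [0,0,0,0,0,0,-1],
  [0,0,0,0,0,0,-1],
  [0,0,0,0,0,0,-1],
])

```text
time: 15.38
tool_pos: [0.4571, 0.1127, 0.0029]
tool_rot: [0.0, 0.983, 0.183, 0.0]
contact_force: [-0.1, 0.7, -5.9]
gripper_width: 0.601
grasp_force: 64.8
```

```bash
python3 -c "
from h import *
go(.456,.1124,-.0015,21.1)"
```

```text
t 15.38 pos [0.4571 0.1127 0.0029] yaw 21.1 w 0.601 F [-0.1  0.7 -5.9] grip 64.8
 shift cm [-0.11 -0.01  0.44] rotvec [ 0.01 -0.04 -0.01]
 shift after turning [-0.11 -0.01  0.44]
```

Request:
move_arm([
  [-0.1,0,0.2,0,0,0,-1],
  [0,0,0.2,0,0,0,-1],
  [0,0,0,0,0,0,-1],
  [0,0,0,0,0,0,-1],
  [0,0,0,0,0,0,0.5],
  [0,0,0,0,0,0,1],
  [0,0,0,0,0,0,1],
  [0,0,0,0,0,0,1],
  [0,0,0,0,0,0,1],
  [0,0,-1,0,0,0,1],
  [0,0,-2,0,0,0,1],
  [0,0,-2,0,0,0,1],
  [0,0,-2,0,0,0,1],
  [0,0,0,0,0,0,1],
  [0,0,0,0,0,0,1],
])

```text
time: 16.63
tool_pos: [0.4571, 0.1124, 0.0704]
tool_rot: [0.0, 0.983, 0.183, 0.002]
contact_force: [-0.8, 0.0, 0.4]
gripper_width: 1.0
grasp_force: 0.0
```

```bash
python3 -c "
from h import *
go(.444,-.091,.05,-55.7)"
```

```text
t 16.63 pos [0.4571 0.1124 0.0704] yaw 21.1 w 1.0 F [-0.8  0.   0.4] grip 0.0
 shift cm [-8.55 18.51  2.03] rotvec [-0.09 -0.23 76.78]
 shift after turning [16.07 12.55  2.04]
```

Request:
move_arm([
  [0,0,0,0,0,7,1],
  [0,0,0,0,0,7,1],
  [0,0,0,0,0,7,1],
  [0,0,0,0,0,7,1],
  [0,0,0,0,0,7,1],
  [0,0,0,0,0,7,1],
  [0,0,0,0,0,7,1],
  [0,0,0,0,0,7,1],
  [0,0,0,0,0,7,1],
  [0,0,0,0,0,7,1],
  [0,0,0,0,0,6.8,1],
  [2.7,2.1,0.3,0,0,0,1],
  [2.7,2.1,0.3,0,0,0,1],
  [2.7,2.1,0.3,0,0,0,1],
  [2.7,2.1,0.3,0,0,0,1],
  [2.7,2.1,0.4,0,0,0,1],
  [2.6,2.1,0.4,0,0,0,1],
  [0,0,0,0,0,0,1],
  [0,0,0,0,0,0,1],
  [0,0,0,0,0,0,1],
])

```text
time: 18.3
tool_pos: [0.4414, -0.0912, 0.0474]
tool_rot: [-0.0, 0.884, -0.468, -0.001]
contact_force: [-0.8, 0.3, -0.7]
gripper_width: 0.998
grasp_force: 0.0
```

```bash
python3 -c "
from h import *
from plant import manip
go(.444,-.091,-.007,-55.7)
f=manip.grab_frame('scene')
for c in blobs(f,(16,100,90),(32,255,255)):
    m=c.mean(0)
    if np.linalg.norm(m-px(f,(.456,.112,.03)))<12: print('die/round',m)
for c in blobs(f,(105,150,60),(130,255,255),5): print('blue',c.mean(0),cv2.contourArea(c))
"
```

```text
t 18.3 pos [ 0.4414 -0.0912  0.0474] yaw -55.8 w 0.998 F [-0.8  0.3 -0.7] grip 0.0
 shift cm [ 0.14 -0.23  5.44] rotvec [ 0.05  0.12 -0.05]
 shift after turning [ 0.13 -0.23  5.44]
die/round [[332.5    170.7625]]
blue [[323.17721519 389.36708861]] 312.5
blue [[222.30107527 190.72043011]] 643.5
blue [[143.75757576  13.15151515]] 31.5
blue [[156.57142857   7.21428571]] 9.0
```

Request:
move_arm([
  [0.1,-0.15,2,0,0,0,1],
  [0,0,2,0,0,0,1],
  [0,0,1.0,0,0,0,1],
  [0,0,0.3,0,0,0,1],
  [0,0,0,0,0,0,1],
  [0,0,0,0,0,0,-1],
  [0,0,0,0,0,0,-1],
  [0,0,0,0,0,0,-1],
  [0,0,0,0,0,0,-1],
  [0,0,0,0,0,0,-1],
  [0,0,0,0,0,0,-1],
])

```text
time: 19.27
tool_pos: [0.4454, -0.0922, -0.003]
tool_rot: [-0.0, 0.884, -0.467, 0.001]
contact_force: [-0.4, 0.4, 6.9]
gripper_width: 0.564
grasp_force: 64.0
```

```bash
python3 -c "
from h import *
go(.6287,.16,.06,7.9)"
```

```text
t 19.27 pos [ 0.4454 -0.0922 -0.003 ] yaw -55.7 w 0.564 F [-0.4  0.4  6.9] grip 64.0
 shift cm [-10.5  -29.36  -6.27] rotvec [-2.000e-02 -1.700e-01 -6.362e+01]
 shift after turning [ 21.62 -22.46  -6.3 ]
```

Request:
move_arm([
  [0,0,-1,0,0,0,-1],
  [0,0,-2,0,0,0,-1],
  [0,0,-1,0,0,-7.1,-1],
  [0,0,-1,0,0,-7.1,-1],
  [0,0,-1,0,0,-7.1,-1],
  [0,0,0,0,0,-7.1,-1],
  [0,0,0,0,0,-7.1,-1],
  [0,0,0,0,0,-7.1,-1],
  [0,0,0,0,0,-7.0,-1],
  [0,0,0,0,0,-7.0,-1],
  [0,0,0,0,0,-7.0,-1],
  [2.7,-2.8,0,0,0,0,-1],
  [2.7,-2.8,0,0,0,0,-1],
  [2.7,-2.8,0,0,0,0,-1],
  [2.7,-2.8,0,0,0,0,-1],
  [2.7,-2.8,0,0,0,0,-1],
  [2.7,-2.8,0,0,0,0,-1],
  [2.7,-2.8,0,0,0,0,-1],
  [2.7,-2.8,0,0,0,0,-1],
  [0,0,0,0,0,0,-1],
])

```text
time: 20.93
tool_pos: [0.6298, 0.1649, 0.0555]
tool_rot: [-0.001, 0.997, 0.071, 0.001]
contact_force: [-1.0, -0.8, -1.9]
gripper_width: 0.566
grasp_force: 63.2
```

Request:
move_arm([
  [0,0,1,0,0,0,-1],
  [0,0,1,0,0,0,-1],
  [0,0,0,0,0,0,-1],
  [0,0,0,0,0,0,-1],
  [0,0,0,0,0,0,-1],
])

```text
time: 21.35
tool_pos: [0.6264, 0.1588, 0.035]
tool_rot: [0.0, 0.998, 0.068, -0.001]
contact_force: [0.1, 0.1, -0.8]
gripper_width: 0.568
grasp_force: 63.2
```

Run:
```python
from h import *
from plant import manip
go(.6287,.16,.0015,7.9)
S=manip.grab_frame("scene")
u=px(S,(.6287,.16,.03)).astype(int);print(u)
b=cv2.resize(S["img"][u[1]-45:u[1]+45,u[0]-45:u[0]+45],(540,540),interpolation=cv2.INTER_CUBIC)
cv2.imwrite("pics/c8.png",b)
```

```text
t 21.35 pos [0.6264 0.1588 0.035 ] yaw 7.8 w 0.568 F [ 0.1  0.1 -0.8] grip 63.2
 shift cm [ 0.25 -0.09  3.35] rotvec [ 0.    0.07 -0.1 ]
 shift after turning [ 0.24 -0.09  3.35]
[402 185]
```

View pics/c8.png

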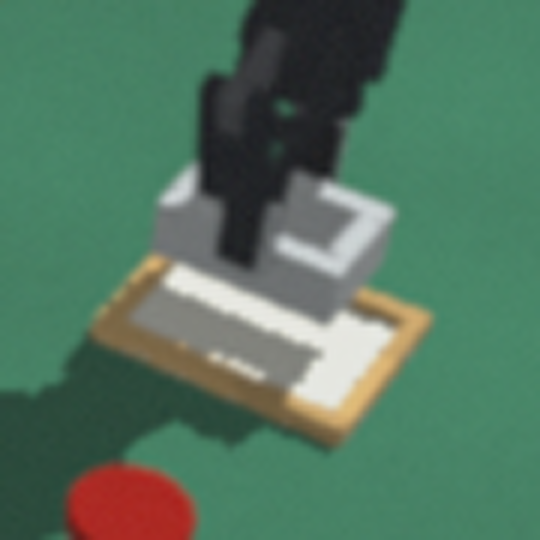

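The frame hangs parallel over the oblong nest, with its fingertips clear of the underside at crop (237,265). Lower and release.

Request:
move_arm([
  [0.2,-0.05,1,0,0,0,-1],
  [0,0,1,0,0,0,-1],
  [0,0,0.7,0,0,0,-1],
  [0,0,0.3,0,0,0,-1],
  [0,0,0,0,0,0,-1],
  [0,0,0,0,0,0,-1],
  [0,0,0,0,0,0,-1],
])

```text
time: 21.98
tool_pos: [0.6295, 0.1607, 0.0058]
tool_rot: [-0.0, 0.998, 0.069, 0.0]
contact_force: [-0.1, 0.1, -2.1]
gripper_width: 0.565
grasp_force: 63.2
```

```bash
python3 -c "
from h import *
go(.6287,.16,.0015,7.9)"
```

```text
t 21.98 pos [0.6295 0.1607 0.0058] yaw 7.9 w 0.565 F [-0.1  0.1 -2.1] grip 63.2
 shift cm [-0.09  0.06  0.43] rotvec [ 0.   -0.03 -0.01]
 shift after turning [-0.09  0.06  0.43]
```

Request:
move_arm([
  [-0.1,0,0.2,0,0,0,-1],
  [0,0,0.2,0,0,0,-1],
  [0,0,0,0,0,0,-1],
  [0,0,0,0,0,0,-1],
  [0,0,0,0,0,0,0.5],
  [0,0,0,0,0,0,1],
  [0,0,0,0,0,0,1],
  [0,0,0,0,0,0,1],
  [0,0,0,0,0,0,1],
  [0,0,-1,0,0,0,1],
  [0,0,-2,0,0,0,1],
  [0,0,-2,0,0,0,1],
  [0,0,-2,0,0,0,1],
  [0,0,-1,0,0,1.5,1],
  [0,0,0,0,0,0,1],
  [0,0,0,0,0,0,1],
])

```text
time: 23.32
tool_pos: [0.6289, 0.1606, 0.0829]
tool_rot: [-0.0, 0.998, 0.056, 0.001]
contact_force: [-0.2, 0.5, -0.1]
gripper_width: 0.998
grasp_force: 0.0
```

```bash
python3 -c "
from h import *
go(.5055,-.3775,.05,6.4)"
```

```text
t 23.32 pos [0.6289 0.1606 0.0829] yaw 6.4 w 0.998 F [-0.2  0.5 -0.1] grip 0.0
 shift cm [-18.29  52.09   3.25] rotvec [-0.   -0.13  0.02]
 shift after turning [-18.27  52.1    3.29]
```

Request:
move_arm([
  [-1.2,3.5,0,0,0,0,1],
  [-1.2,3.5,0,0,0,0,1],
  [-1.2,3.5,0,0,0,0,1],
  [-1.2,3.5,0,0,0,0,1],
  [-1.2,3.5,0,0,0,0,1],
  [-1.2,3.5,0,0,0,0,1],
  [-1.2,3.5,0,0,0,0,1],
  [-1.2,3.5,0,0,0,0,1],
  [-1.2,3.5,0,0,0,0,1],
  [-1.2,3.5,0,0,0,0,1],
  [-1.2,3.5,0,0,0,0,1],
  [-1.2,3.5,0,0,0,0,1],
  [-1.2,3.5,0,0,0,0,1],
  [-1.2,3.5,0,0,0,0,1],
  [-1.5,3.1,0,0,0,0,1],
  [0,0,1.6,0,0,0,1],
  [0,0,1.6,0,0,0,1],
  [0,0,0,0,0,0,1],
  [0,0,0,0,0,0,1],
  [0,0,0,0,0,0,1],
])

```text
time: 24.98
tool_pos: [0.5042, -0.3771, 0.0492]
tool_rot: [-0.0, 0.998, 0.056, -0.0]
contact_force: [0.5, 0.1, 1.0]
gripper_width: 0.996
grasp_force: 0.0
```

```bash
python3 -c "
from h import *
go(.5055,-.3775,-.0025,6.4)"
```

```text
t 24.98 pos [ 0.5042 -0.3771  0.0492] yaw 6.4 w 0.996 F [0.5 0.1 1. ] grip 0.0
 shift cm [0.13 0.05 5.17] rotvec [-0.04  0.03  0.02]
 shift after turning [0.12 0.05 5.17]
```

Request:
move_arm([
  [0.1,0,2,0,0,0,1],
  [0,0,2,0,0,0,1],
  [0,0,0.8,0,0,0,1],
  [0,0,0.3,0,0,0,1],
  [0,0,0,0,0,0,1],
  [0,0,0,0,0,0,-1],
  [0,0,0,0,0,0,-1],
  [0,0,0,0,0,0,-1],
  [0,0,0,0,0,0,-1],
  [0,0,0,0,0,0,-1],
  [0,0,0,0,0,0,-1],
])

```text
time: 25.9
tool_pos: [0.5062, -0.3784, 0.0001]
tool_rot: [0.001, 0.998, 0.056, 0.001]
contact_force: [-0.1, 0.0, 5.0]
gripper_width: 0.52
grasp_force: 63.8
```

```bash
python3 -c "
from h import *
go(.3565,.2785,.06,1.3)"
```

```text
t 25.9 pos [ 5.062e-01 -3.784e-01  1.000e-04] yaw 6.4 w 0.52 F [-0.1  0.   5. ] grip 63.8
 shift cm [ -7.57 -66.94  -6.14] rotvec [ 0.11 -0.11  5.08]
 shift after turning [-13.48 -66.02  -5.99]
```

Request:
move_arm([
  [0,0,-1,0,0,0,-1],
  [0,0,-2.5,0,0,2.5,-1],
  [0,0,-2.5,0,0,2.6,-1],
  [0,0,-2,0,0,0,-1],
  [-0.7,-3.5,0,0,0,0,-1],
  [-0.7,-3.5,0,0,0,0,-1],
  [-0.7,-3.5,0,0,0,0,-1],
  [-0.7,-3.5,0,0,0,0,-1],
  [-0.7,-3.5,0,0,0,0,-1],
  [-0.7,-3.5,0,0,0,0,-1],
  [-0.7,-3.5,0,0,0,0,-1],
  [-0.7,-3.5,0,0,0,0,-1],
  [-0.7,-3.5,0,0,0,0,-1],
  [-0.7,-3.5,0,0,0,0,-1],
  [-0.7,-3.5,0,0,0,0,-1],
  [-0.7,-3.5,0,0,0,0,-1],
  [-0.7,-3.5,0,0,0,0,-1],
  [-0.7,-3.5,0,0,0,0,-1],
  [-0.7,-3.5,0,0,0,0,-1],
  [-0.7,-3.5,0,0,0,0,-1],
])

```text
time: 27.57
tool_pos: [0.3796, 0.1813, 0.0786]
tool_rot: [0.0, 1.0, 0.011, 0.0]
contact_force: [-0.2, 1.4, -0.5]
gripper_width: 0.52
grasp_force: 63.2
```

Request:
move_arm([
  [-0.7,-3.5,0,0,0,0,-1],
  [-0.7,-3.5,0,0,0,0,-1],
  [-0.9,-3.0,0,0,0,0,-1],
  [0,0,1.5,0,0,0,-1],
  [0,0,2.0,0,0,0,-1],
  [0,0,0,0,0,0,-1],
  [0,0,0,0,0,0,-1],
  [0,0,0,0,0,0,-1],
])

```text
time: 28.23
tool_pos: [0.3557, 0.2791, 0.0441]
tool_rot: [-0.0, 1.0, 0.011, 0.0]
contact_force: [0.3, 0.4, -1.0]
gripper_width: 0.523
grasp_force: 63.2
```

```bash
python3 -c "
from h import *
from plant import manip
go(.3565,.2785,.0045,1.3)
S=manip.grab_frame('scene')
u=px(S,(.3565,.2785,.03)).astype(int);print(u)
cv2.imwrite('pics/c9.png',cv2.resize(S['img'][u[1]-40:u[1]+40,u[0]-40:u[0]+40],(560,560),interpolation=cv2.INTER_CUBIC))
"
```

```text
t 28.23 pos [0.3557 0.2791 0.0441] yaw 1.3 w 0.523 F [ 0.3  0.4 -1. ] grip 63.2
 shift cm [0.08 0.06 3.96] rotvec [-0.   -0.01 -0.05]
 shift after turning [0.08 0.06 3.96]
[345 124]
```

View pics/c9.png

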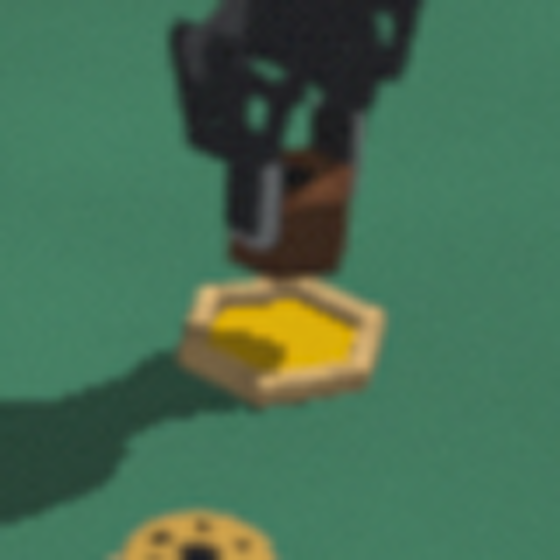

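The hexagon hangs upright above the hexagonal nest, and the die is level in the round nest at the bottom of the crop. Lowering.

Request:
move_arm([
  [0.1,0,1,0,0,0,-1],
  [0,0,1,0,0,0,-1],
  [0,0,1,0,0,0,-1],
  [0,0,0.6,0,0,0,-1],
  [0,0,0.3,0,0,0,-1],
  [0,0,0,0,0,0,-1],
  [0,0,0,0,0,0,-1],
  [0,0,0,0,0,0,-1],
])

```text
time: 28.95
tool_pos: [0.3566, 0.2793, 0.0044]
tool_rot: [-0.0, 1.0, 0.011, 0.0]
contact_force: [-0.0, 0.4, -2.0]
gripper_width: 0.523
grasp_force: 63.2
```

```bash
python3 -c "
from h import *
go(.3565,.2785,.0045,1.3)"
```

```text
t 28.95 pos [0.3566 0.2793 0.0044] yaw 1.3 w 0.523 F [-0.   0.4 -2. ] grip 63.2
 shift cm [-0.01  0.08 -0.01] rotvec [-0.   -0.   -0.02]
 shift after turning [-0.01  0.08 -0.01]
```

Release, rise, and move off to the side for a clear view.

Request:
move_arm([
  [0,0,0.1,0,0,0,-1],
  [0,0,0,0,0,0,-1],
  [0,0,0,0,0,0,0.5],
  [0,0,0,0,0,0,1],
  [0,0,0,0,0,0,1],
  [0,0,0,0,0,0,1],
  [0,0,0,0,0,0,1],
  [0,0,-1,0,0,0,1],
  [0,0,-2,0,0,0,1],
  [0,0,-3,0,0,0,1],
  [0,0,-3,0,0,0,1],
  [0,0,-3,0,0,0,1],
  [0,-3.5,0,0,0,0,1],
  [0,-3.5,0,0,0,0,1],
  [0,-3.5,0,0,0,0,1],
  [0,-3.5,0,0,0,0,1],
  [0,-3.5,0,0,0,0,1],
  [0,-3.5,0,0,0,0,1],
  [0,0,0,0,0,0,1],
  [0,0,0,0,0,0,1],
])

```text
time: 30.62
tool_pos: [0.3515, 0.4905, 0.1239]
tool_rot: [0.0, 1.0, 0.012, 0.0]
contact_force: [0.6, 0.2, 0.7]
gripper_width: 1.003
grasp_force: 0.0
```

```bash
python3 -c "
from h import *
from plant import manip
T=manip.grab_frame('top');S=manip.grab_frame('scene')
a=cv2.resize(T['img'][110:290,140:420],(640,411),interpolation=cv2.INTER_CUBIC)
t=[cv2.resize(S['img'][v-30:v+30,u-30:u+30],(200,180),interpolation=cv2.INTER_CUBIC) for u,v in[(345,130),(333,168),(402,188),(300,265)]]
b=np.hstack(t); b=np.vstack([a,cv2.resize(b,(640,144))])
cv2.imwrite('pics/c10.png',b)
T0=pickle.load(open('top0.pkl','rb'))
for f in(T0,T):
  for c in blobs(f,(0,180,60),(6,255,255)):
    if np.linalg.norm(c.mean(0)-[307,134])<10: print('lid',meas(f,c,.042))
d=cv2.absdiff(T0['img'],T['img'])[185:213,395:422]; print('loupe diff',d.max(),d.mean(), manip.state()['gripper_width'])
"
```

```text
lid (array([670.8,  10.1]), array([39.8, 39. ]), 42.7)
lid (array([670.9,  10.1]), array([39.6, 39. ]), 42.7)
loupe diff 11 2.4911816578483243 1.0009931973252624
```

View pics/c10.png

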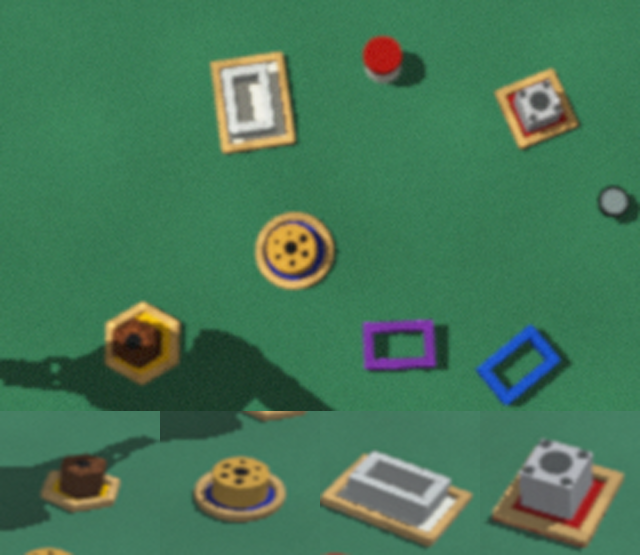

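All four blocks sit in their nests. The hexagon looks shifted left at (198,260), probably parallax, so I'll check it numerically.

```bash
python3 -c "
from h import *
from plant import manip
T=manip.grab_frame('top');S=manip.grab_frame('scene')
print(ray(T,(198.2,259.6),.037))
for n,f in(('T',T),('S',S)):
  for z in(.037,):
    u=px(f,(.3565,.2785,z)); x,y=(u-11).astype(int)
    g=cv2.cvtColor(f['img'],cv2.COLOR_BGR2HSV)[y:y+22,x:x+22]
    m=cv2.inRange(g,(0,0,0),(179,255,45)); cs,_=cv2.findContours(m,0,1)
    for c in cs:
      if cv2.contourArea(c)>4: print(n,'dark',cv2.contourArea(c),ray(f,c.reshape(-1,2).mean(0)+[x,y],z).round(4))
  for c in blobs(f,(0,90,30),(14,255,150)):
    if np.linalg.norm(c.mean(0)-px(f,(.3565,.2785,.02)))<15: 
      h=cv2.moments(cv2.convexHull(c)); print(n,'brown sil',ray(f,(h['m10']/h['m00'],h['m01']/h['m00']),.02).round(4),cv2.contourArea(c))
"
```

```text
[[0.35434411 0.28039148]]
T dark 47.0 [[0.3447 0.2745]]
T brown sil [[0.356  0.2825]] 262.5
S brown sil [[0.3542 0.28  ]] 193.5
```

```bash
python3 -c "
from plant import manip
print(manip.job_done())"
```

```text
the job is handed in; nothing more can be done
None
```

All four blocks were placed in their own nests and released, the tin and loupe haven't moved, and the job was handed in at about 31 s on the robot clock; the hand-in returned no verdict.

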